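# Turn the rinsed spot tile face up onto the reading stage with the spatula

### The job

Pick up the spatula and, without the hand touching the tile, work its blade under the rim of the spot tile that lies face down in the drain tray, push the tile up to the step and flip it over the step with a quick turn of the wrist, so that it lies face up on the white reading stage. Then push the tile home with the spatula, square and flush against the red stop, with a light but definite press of a few newtons, and lay the spatula back on its rest. Never press or push hard with the spatula, and leave everything else on the table alone.

Things in the scene. Friction and masses are not known exactly. Their poses are not given: they have to be found in the camera images.
- station: fixed turning station, 110 mm wide in x, 255 mm long in y. Origin on the table under the foot of the step. Grey drain floor, top 4 mm above the table, from y = -150 mm to 0; at y = 0 an upright step face 8 mm high; white reading stage, flat top 12 mm above the table, from y = 0 to the red stop's face at y = +98 mm. +y: drain floor, step, stage, stop. x along the step, z up
- step_foot (a point): middle of the line where the drain floor meets the step face (station x = 0, y = 0, 4 mm above the table), axes as the station's. A tile tipped past upright here falls onto the stage by itself and then overhangs the step by about 8 mm
- stop_foot (a point): middle of the line where the stage top meets the face of the red stop (station x = 0, y = 98 mm, 12 mm above the table), axes as the station's. The stop is 8 mm thick and stands 6 mm above the stage, across its whole width
- tile_center (a point): centre, half-way up, of the plastic spot tile, about 60 g, 8 mm thick: blue slab 76 x 76 x 4 mm, its back plain; on its face a white raised field 56 x 56 x 4 mm with six yellow wells. z points out of the blue back: up at the start (face down), down when face up. Starts 6 to 20 mm short of the step, nearly square to it
- tile_rim (a point): middle of the tile's edge on the side away from the step (38 mm from its centre), at the underside of the rim. Face down, the field rests on the drain floor and the blue slab overhangs it all round as a rim 10 mm wide, 4 mm clear of the floor: the blade fits below
- spatula_grip (a point): grip point of the spatula (about 140 g), on the axis of its green handle near the centre of mass. Handle: straight bar along the spatula's x, 18 mm wide (y), 20 mm high (z), its ends 45 mm ahead of (+x) and 70 mm behind this point. A neck 8 mm thick leads down to the blade, whose centre is 100 mm ahead and whose underside is 45 mm below. z up
- spatula_blade (a point): centre of the underside of the spatula's flat steel blade, 46 mm (x) by 40 mm (y) by 2 mm, level; axes as the spatula's (x from handle to blade, z up). Its side edges at y = -20 and +20 mm are straight and free, either can go under the tile
- rest: fixed spatula rest: black pad 235 x 90 x 3 mm with a grey saddle. Origin on the table under the blade's place; x as the spatula's x when laid there. The blade lies on the pad at the origin, 3 mm above the table; the handle lies on the saddle, 18 mm thick in x, centred 150 mm behind (-x), top 38 mm above the table, between two ears 10 mm high, 60 mm apart
- tube_rack: bystander: white box rack of clear tubes, 95 x 145 x 57 mm, origin under its centre; leave alone
- dropper_rack: bystander: white box rack of yellow-capped droppers, 70 x 120 x 63 mm, origin under its centre; leave alone
- dropper: bystander: single white dropper bottle with yellow cap, 28 mm wide, 58 mm tall, origin under its centre; leave alone
- jar_a: bystander: white jar, 52 mm wide, 100 mm tall, origin under its centre; leave alone
- jar_b: bystander: white jar, 52 mm wide, 100 mm tall, origin under its centre; leave alone
- swab_packs: bystander: pile of flat packs 170 x 70 x 20 mm, origin under its centre; leave alone
- glove_box: bystander: blue carton 120 x 230 x 75 mm, origin under its centre; leave alone
There are look-alikes about, which are no part of the job. What is shaped like the part that bears tile_center but orange or turquoise is not meant.

How it is judged:
On the way, in this order (a step that is already met when the one before it is completed fails the run):
1. the held spatula has the tile pushed up to the step, still face down (tile centre within 43 mm of the step line, tilted less than 0.3 rad) (contact force between the fingers and spatula above 1 N and contact force between spatula and tile above 0.3 N and y of tile_center in the frame of station above -0.043 m and angle between tile_center's own z axis and vertical below 0.3 rad), for 0.05 s.
2. the held spatula, turned by at least 0.35 rad and turning at over 0.5 rad/s, lifts the tile past 45 degrees (contact force between the fingers and spatula above 1 N and contact force between spatula and tile above 0.05 N and angle between tile_center's own z axis and vertical above 0.785 rad and angle between spatula_blade's own z axis and vertical above 0.35 rad and angular speed of spatula above 0.5 rad/s), for 0.02 s.
3. the tile lies face up on the stage, not yet home (5 mm or more short of the stop) (angle between tile_center's own z axis and vertical above 3 rad and y of tile_center in the frame of station between 0.012 and 0.055 m and linear speed of tile below 0.02 m/s), for 0.1 s.
4. the held spatula presses the tile home against the stop with at least 2 N (contact force between the fingers and spatula above 1 N and contact force between spatula and tile above 2 N and y of tile_center in the frame of station above 0.0575 m), for 0.05 s.
At the end, for the whole second after the job is handed in: Tile flat, face up, at rest on the stage, edge within 2.5 mm of the red stop, square within 0.06 rad, within 25 mm of mid-stage; spatula released, at rest on its rest: blade on the pad within 35 mm of its place, handle on the saddle, within 0.2 rad of its direction (angle between tile_center's own z axis and vertical above 3.08 rad and y of tile_center in the frame of station between 0.0575 and 0.063 m and x of tile_center in the frame of station between -0.025 and 0.025 m and angle between the x axis of tile_center and the x axis of station, either way round below 0.06 rad and height (world z) of tile_center between 0.014 and 0.019 m and linear speed of each of tile, spatula below 0.02 m/s and z of spatula_blade in the frame of rest between -0.001 and 0.009 m and z of spatula_grip in the frame of rest above 0.042 m and angle between spatula_blade's own z axis and vertical below 0.1 rad and horizontal distance between spatula_blade and rest below 0.035 m and angle between the x axis of spatula_blade and the x axis of rest, either way round below 0.2 rad and contact force between the fingers and spatula below 0.1 N); the robot touches nothing.
It fails at once if the hand or arm touches the tile (contact force between any of the fingers, the arm and tile above 0.3 N).
It fails at once if the spatula presses or pushes on the tile with more than 15 N (contact force between spatula and tile above 15 N).
It fails at once if the spatula presses on the station with more than 15 N (contact force between spatula and station above 15 N).
It fails at once if the hand or arm hits the station (contact force between any of the fingers, the arm and station above 3 N).
It fails at once if a bystander is moved by more than 15 mm (distance of any of tube_rack, dropper_rack, dropper, jar_a, jar_b, swab_packs, glove_box from where it was at the start of the episode above 0.015 m).
It also fails if it takes over 61 s, if anything falls off the work surface, if the arm or the gripper's body presses on something with over 40 N, if the wrist force passes 120 N, or if a joint passes its speed limit or range.

### The arm

A 6-joint arm with a two-finger parallel gripper is mounted at the origin on the work surface. World frame = base frame: x ahead of the robot, y to its left, z up, the work surface at z = 0. Lengths are in m, angles in rad, forces in N, time in s.
With the tool pointing down it reaches from about 0.35 to 0.775 m from the base axis. Payload 5.5 kg.
Tool frame: the origin (TCP) lies midway between the tips of the shut fingers; the grasp point (between the pads) lies behind it (env.grip_point_offset is the z of the grasp point in the tool frame, in m); z points along the fingers, y is the direction in which the jaws open and shut (so a half turn about z gives the same grasp; the last joint's range is limited). The gripper opens to 85 mm and grips with 20 to 120 N. Pads are 22 mm wide; open, the fingers measure 114 mm over their backs; the gripper's body (76 mm by 85 mm) begins 54 mm behind the grasp point. The pads swing forward as they close: fully open they stand 13 mm farther back than shut.
Start: joints at [-1.249, 0.313, 0.046, 1.304, 0, 1.431], TCP at [0.256, -0.515, 0.231] pointing down, gripper open.
Joint ranges: [-2.76, 2.76], [-0.86, 1.69], [-1.03, 1.26], [-2.2, 2.34], [-1.47, 1.5], [-3.14, 3.14]. Speed limits (rad/s): [2.57, 2.57, 3.14, 3.14, 3.14, 3.14].

### API

Orientations are given as a unit quaternion [w, x, y, z].
In Python, from workcell import env, viewer gives the robot as it stands. The module is installed in compiled form; this text tells all that it offers.
- The arm moves only by the shell command python3 -m inch 'ROWS' [OPENING] [FORCE]. ROWS is JSON, a list of rows, each a list of 2 entries, a list of its own where there are three numbers: the shift along the tool's x, y, z in m, then the turn about the tool's z in degrees. In form: [[[tx, ty, tz], spin], ...]. A call has 1 to 5 rows; each row is the pose to reach, as a shift and turn from the pose measured when the call began, along the tool's axes at that moment; what a row does not reach only later rows make up. A row lasts 1/12 s, in which the tool goes at most 41.7 mm and 7.16 degrees, less where a joint would pass 70% of its speed; a pose out of reach is approached as far as the arm can. A call with a gripper value outside its range is refused whole. OPENING is the closure, from 0 (fully open) to 1 (shut), set as the call begins (- or left out, the last holds). The fingers move at their own pace and stop on an object; FORCE is the grip in N (left out, the last holds). Time passes only in rows, so rows that repeat a pose let the fingers close. It gives the time, the measured TCP pose, the force and the opening at its end, in the units of the state.
- env.get_state(): the state, without advancing time (a new reading comes with each control period).
- viewer.read_camera(name): name is "scene" or "top" or "wrist"; returns a dict with "image" (400x640x3 uint8, red, green, blue), "depth" (400x640 float32, m along the optical axis (not along the pixel's ray), 0 where there is no reading), "vertical_fov" (degrees; the focal length in pixels is half the picture's height over the tangent of half this angle, whatever the lens; pixels are square), "cx", "cy" (the principal point, pixels), "R" (3x3) and "t" (3): a world point X has camera coordinates R X + t; the wrist camera has in their place "T_tool_cam" (4x4, takes a point from camera to tool coordinates, whose origin is the TCP and whose axes are the flange's). Camera axes: x right, y down, z forward; pixel columns grow to the right and rows downward; lengths in m; the calibration is good to about 2 mm. A picture is of the moment at which its call begins: read the wrist's pose just before it.
- env.hand_in(): hands the job in, once; it reports no verdict.
The state is a dict: "clock": time; "joint_pos": joint angles; "qvel": joint speeds; "tau": joint torques, N m; "tcp_pos": TCP position; "orientation": TCP orientation; "wrist_force": force on the tool from outside, world axes, zero at the start; "ft_torque": the same for the moment, N m; "finger_gap": finger opening in m.
Only numpy, scipy, OpenCV 4.12 (cv2) and the standard library are available. Lean on these libraries where they do the work, as an engineer would, in place of code of your own. Each camera call takes 0.05 s, during which the arm holds its last target. There are 200 camera calls.

## Working session

There is one attempt and no reset: what is moved stays moved. The work goes in short steps, Python scripts to look and compute and a shell command to move; the robot and the scene stay as the last step left them, time stands still between calls to the robot, and variables do not carry over. Pictures are saved under pics/ and viewed, on a budget of 10 in all, crops included, one or two more only if the job needs it, and the job is handed in when it is done.

```bash
mkdir -p pics
cat > h.py <<'E'
import numpy as np, cv2, pickle, sys
from workcell import env, viewer
from scipy.spatial.transform import Rotation as Ro
def tool():
    s=env.get_state(); q=s["orientation"]; T=np.eye(4)
    T[:3,:3]=Ro.from_quat([q[1],q[2],q[3],q[0]]).as_matrix(); T[:3,3]=s["tcp_pos"]; return T,s
def shot(name,tag):
    T,s=tool(); c=viewer.read_camera(name); im=c["image"]
    f=im.shape[0]/2/np.tan(np.radians(c["vertical_fov"])/2)
    if "R" in c: R=np.array(c["R"]).T; o=-R@np.array(c["t"])
    else: W=T@np.array(c["T_tool_cam"]); R=W[:3,:3]; o=W[:3,3]
    d=dict(im=im,depth=c["depth"],f=f,cx=c["cx"],cy=c["cy"],R=R,o=o)
    pickle.dump(d,open(f"pics/{tag}.pkl","wb")); cv2.imwrite(f"pics/{tag}.png",im[:,:,::-1]); return d
def load(tag): return pickle.load(open(f"pics/{tag}.pkl","rb"))
def ray(d,u,v): return d["R"]@np.array([(u-d["cx"])/d["f"],(v-d["cy"])/d["f"],1.0])
def onz(d,u,v,z):
    r=ray(d,u,v); return d["o"]+r*(z-d["o"][2])/r[2]
def dep(d,u,v): return d["o"]+ray(d,u,v)*d["depth"][int(round(v)),int(round(u))]
def proj(d,X):
    p=d["R"].T@(np.asarray(X)-d["o"]); return p[:2]/p[2]*d["f"]+[d["cx"],d["cy"]]
E
python3 - <<'E'
from h import *
np.set_printoptions(precision=4,suppress=True)
T,s=tool(); print(T); print(s["finger_gap"],s["wrist_force"],s["clock"],env.grip_point_offset)
for n in ("scene","top","wrist"):
    d=shot(n,n+"0"); print(n,d["o"],d["f"],d["cx"],d["cy"],d["R"][:,2])
E
```

```text
[[ 0.8953  0.4455 -0.0006  0.256 ]
 [ 0.4455 -0.8953  0.0018 -0.5143]
 [ 0.0002 -0.0019 -1.      0.2304]
 [ 0.      0.      0.      1.    ]]
0.08517384873565793 [-0.0756 -0.2179 -0.0357] 0.0 -0.0187
scene [1.3326 0.4124 0.704 ] 387.7674152543605 329.21945898704786 199.84827379485287 [-0.6992 -0.364  -0.6154]
top [0.4711 0.024  1.3357] 492.80124243096157 324.1831887767546 203.85769038993092 [ 0.0962 -0.0096 -0.9953]
wrist [ 0.3279 -0.4802  0.3736] 297.59288109158996 320.05926822508087 197.00206440913684 [-0.2772 -0.1367 -0.951 ]
```

View pics/top0.png

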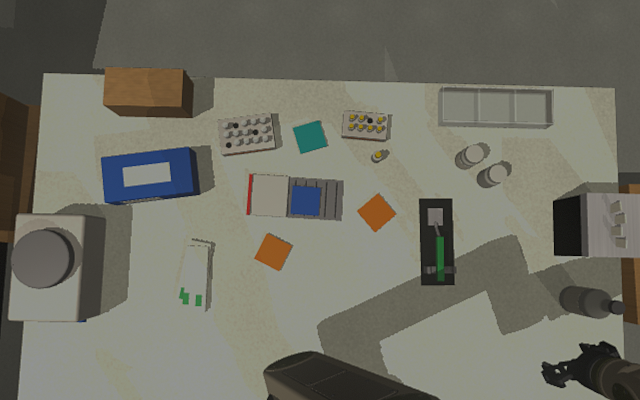

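View pics/scene0.png

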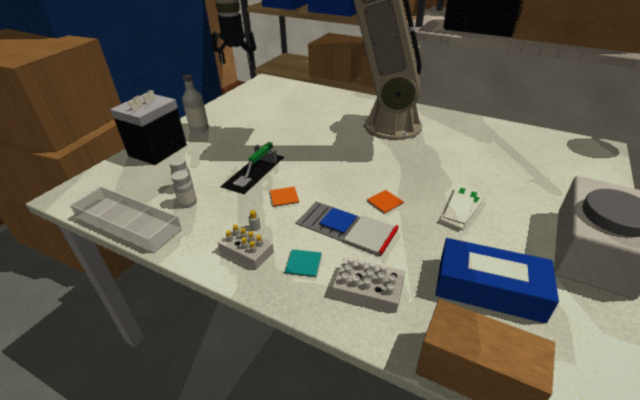

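```bash
cat > m0.py <<'E'
from h import *
np.set_printoptions(precision=4,suppress=True)
d=load("top0"); hsv=cv2.cvtColor(d["im"],cv2.COLOR_RGB2HSV)
def blob(lo,hi,box,z,nm):
    m=cv2.inRange(hsv,np.array(lo),np.array(hi)); b=np.zeros_like(m); x0,y0,x1,y1=box; b[y0:y1,x0:x1]=m[y0:y1,x0:x1]
    c=max(cv2.findContours(b,0,2)[0],key=cv2.contourArea); r=cv2.minAreaRect(c)
    P=np.array([onz(d,u,v,z) for u,v in cv2.boxPoints(r)]); 
    e=[np.linalg.norm(P[i]-P[i-1]) for i in (1,2)]
    print(nm,r,"ctr",P.mean(0),"sides",e,"dirs",[np.degrees(np.arctan2(*(P[i]-P[i-1])[[1,0]])) for i in (1,2)], "depth z",dep(d,*r[0])[2])
blob([105,120,40],[130,255,255],(280,170,340,230),.012,"tile")
blob([0,120,60],[6,255,255],(235,165,262,225),.018,"stop")
blob([45,100,30],[80,255,255],(420,220,460,290),.058,"handle")
blob([0,0,0],[180,255,60],(410,190,465,295),.003,"pad")
E
python3 m0.py
```

```text
tile ((305.1058654785156, 200.12350463867188), (27.68743896484375, 27.840831756591797), 4.398705005645752) ctr [0.6081 0.063  0.012 ] sides [np.float64(0.07553614468432378), np.float64(0.07493636841856399)] dirs [np.float64(-2.7439695701134106), np.float64(-93.08359763593997)] depth z 0.01288906716579441
stop ((248.9617462158203, 193.99703979492188), (2.991163492202759, 40.18896484375), 4.39870548248291) ctr [0.6206 0.214  0.018 ] sides [np.float64(0.10858950029917802), np.float64(0.008063564503088356)] dirs [np.float64(-2.2494641990573374), np.float64(-93.07927184754912)] depth z 0.018713438352522038
handle ((439.6297607421875, 258.0607604980469), (44.036808013916016, 7.817943572998047), 88.53119659423828) ctr [ 0.461  -0.2897  0.058 ] sides [np.float64(0.02036244714181498), np.float64(0.11313179048877468)] dirs [np.float64(-87.25546879392446), np.float64(-178.59049940608313)] depth z 0.05701897220576013
pad ((436.45062255859375, 241.50120544433594), (85.8380355834961, 32.98994445800781), 88.58557891845703) ctr [ 0.5056 -0.2946  0.003 ] sides [np.float64(0.09026787034559121), np.float64(0.23159209402101338)] dirs [np.float64(-87.24774411907008), np.float64(-178.75523112153468)] depth z 0.0463624888644103
```

```bash
cat > rel.py <<'E'
from h import *
a=list(map(float,sys.argv[1:])); T,s=tool(); yaw=np.degrees(np.arctan2(T[1,0],T[0,0]))
if len(a)>=4:
    print("rel",np.round(T[:3,:3].T@(np.array(a[:3])-T[:3,3]),4),"spin",round((yaw-a[3]+180)%360-180,2))
tilt=np.degrees(np.arccos(-T[2,2]))
print("tcp",np.round(T[:3,3],4),"yaw",round(yaw,2),"tilt",round(tilt,2),"F",np.round(s["wrist_force"],2),"M",np.round(s["ft_torque"],2),"gap",round(s["finger_gap"],4),"t",round(s["clock"],2),"j",np.round(s["joint_pos"],2))
E
python3 -m inch '[[[0.037,-0.013,0],5],[[0.074,-0.026,0],10],[[0.111,-0.039,0],15],[[0.148,-0.052,0],20],[[0.185,-0.065,0],25]]' 0
python3 rel.py 0.474 -0.289 0.2 1.3
```

```text
clock: 0.57
tcp_pos: [0.3935, -0.3723, 0.2305]
orientation: [-0.001, 1.0, 0.01, -0.0]
wrist_force: [0.5, -0.5, 0.2]
finger_gap: 0.0856
rel [ 0.0822 -0.0816  0.0306] spin -0.13
tcp [ 0.3935 -0.3723  0.2305] yaw 1.17 tilt 0.11 F [ 0.46 -0.52  0.22] M [ 0.04 -0.05 -0.02] gap 0.0856 t 0.57 j [-0.91  0.25 -0.04  1.28  0.    2.21]
```

```bash
python3 -m inch '[[[0.027,-0.027,0.0],0],[[0.054,-0.054,0.0],0],[[0.082,-0.082,0.0],0],[[0.082,-0.082,0],0],[[0.082,-0.082,0],0]]' 0
python3 - <<'E'
from h import *
np.set_printoptions(precision=4,suppress=True)
d=shot("wrist","w1")
v=cv2.resize(d["im"],(800,500)); cv2.imwrite("pics/w1v.png",v[:,:,::-1])
hsv=cv2.cvtColor(d["im"],cv2.COLOR_RGB2HSV)
m=cv2.inRange(hsv,(45,100,30),(80,255,255)); c=max(cv2.findContours(m,0,2)[0],key=cv2.contourArea); r=cv2.minAreaRect(c)
P=np.array([onz(d,u,v,.058) for u,v in cv2.boxPoints(r)]);print(r,P)
E
```

```text
clock: 0.98
tcp_pos: [0.4748, -0.2868, 0.2302]
orientation: [-0.001, 1.0, 0.012, -0.001]
wrist_force: [-0.3, 0.1, 0.2]
finger_gap: 0.0855
((327.0, 185.0), (100.0, 18.0), 90.0) [[ 0.5202 -0.2843  0.058 ]
 [ 0.5207 -0.303   0.058 ]
 [ 0.4063 -0.3078  0.058 ]
 [ 0.4057 -0.2869  0.058 ]]
```

View pics/w1v.png

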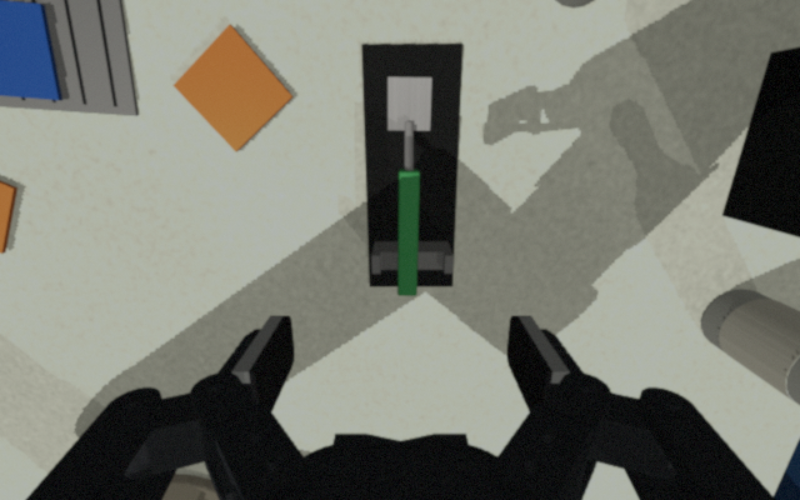

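```bash
python3 - <<'E'
from h import *
np.set_printoptions(precision=4,suppress=True)
for t in ("w1",):
    d=load(t)
    print("blade",onz(d,409.5/1.25,104/1.25,.005),"depth",dep(d,327.6,83.2))
    print("saddle", onz(d,412/1.25,258/1.25,.038), dep(d,345,206))
    print("padcorners",[onz(d,u/1.25,v/1.25,.003) for u,v in ((363,44),(462,44),(452,286),(370,286))])
    print("pad depth",dep(d,300,120),"handle depth",dep(d,327,185))
E
python3 rel.py 0.475 -0.292 0.029 1.6
```

```text
blade [ 0.5736 -0.2937  0.005 ] depth [ 0.5736 -0.2937  0.0057]
saddle [ 0.4342 -0.3     0.038 ] [ 0.4355 -0.3183  0.0389]
padcorners [array([ 0.6225, -0.2508,  0.003 ]), array([ 0.6247, -0.3387,  0.003 ]), array([ 0.3904, -0.3459,  0.003 ]), array([ 0.3881, -0.257 ,  0.003 ])]
pad depth [ 0.5314 -0.2619  0.0038] handle depth [ 0.4663 -0.2954  0.058 ]
rel [0.0012 0.0045 0.2012] spin -0.3
tcp [ 0.474  -0.2879  0.2302] yaw 1.3 tilt 0.14 F [-0.75 -0.07 -0.05] M [ 0.   -0.04  0.03] gap 0.0853 t 1.03 j [-0.69  0.28 -0.01  1.29  0.    2.43]
```

```bash
python3 -m inch '[[[0.001,0.005,0.041],-0.3],[[0.001,0.005,0.082],-0.3],[[0.001,0.005,0.123],-0.3],[[0.001,0.005,0.16],-0.3],[[0.001,0.005,0.185],-0.3]]' 0
python3 -m inch '[[[0,0,0.008],0],[[0,0,0.016],0],[[0,0,0.016],0]]' 0
python3 rel.py 0.475 -0.293 0.029 1.6
```

```text
clock: 1.45
tcp_pos: [0.4717, -0.2927, 0.0415]
orientation: [-0.002, 1.0, 0.012, -0.003]
wrist_force: [-0.6, 0.2, 0.5]
finger_gap: 0.0857
clock: 1.7
tcp_pos: [0.4704, -0.2932, 0.0246]
orientation: [-0.003, 1.0, 0.011, -0.003]
wrist_force: [-0.2, 0.9, 0.5]
finger_gap: 0.0853
rel [ 0.0046 -0.0002 -0.0044] spin -0.29
tcp [ 0.4704 -0.2932  0.0246] yaw 1.31 tilt 0.5 F [-0.19  0.88  0.48] M [-0.04  0.02  0.02] gap 0.0853 t 1.7 j [-0.7   0.43 -0.32  0.83 -0.    2.42]
```

```bash
python3 -m inch '[[[0.0046,0,-0.004],-0.3],[[0.0046,0,-0.004],-0.3],[[0.0046,0,-0.004],-0.3]]' 0 
python3 -m inch '[[[0,0,0],0],[[0,0,0],0],[[0,0,0],0],[[0,0,0],0],[[0,0,0],0]]' 1 40
python3 -m inch '[[[0,0,0],0],[[0,0,0],0],[[0,0,0],0],[[0,0,0],0],[[0,0,0],0]]' 1 40
python3 rel.py
```

```text
clock: 1.95
tcp_pos: [0.4768, -0.2946, 0.0308]
orientation: [-0.001, 1.0, 0.014, -0.002]
wrist_force: [-0.3, 0.1, -0.3]
finger_gap: 0.0854
clock: 2.37
tcp_pos: [0.4767, -0.2945, 0.0309]
orientation: [-0.001, 1.0, 0.014, -0.002]
wrist_force: [0.1, -0.4, -1.2]
finger_gap: 0.0261
clock: 2.78
tcp_pos: [0.4768, -0.2944, 0.031]
orientation: [-0.001, 1.0, 0.014, -0.002]
wrist_force: [-0.6, 0.1, 1.2]
finger_gap: 0.0172
tcp [ 0.4768 -0.2944  0.031 ] yaw 1.63 tilt 0.25 F [-0.57  0.1   1.23] M [0.12 0.02 0.  ] gap 0.0172 t 2.78 j [-0.7   0.43 -0.31  0.84  0.    2.42]
```

```bash
python3 -m inch '[[[0,0,-0.02],0],[[0,0,-0.045],0],[[0,0,-0.075],0],[[0,0,-0.1],0],[[0,0,-0.1],0]]' 1 60
for i in 1 2 3 4 5; do python3 -m inch '[[[0,0,0],-7],[[0,0,0],-14],[[0,0,0],-21],[[0,0,0],-28],[[0,0,0],-35]]' - ; done | tail -3
python3 rel.py 0.58 -0.296 0.13 181.6
```

```text
clock: 3.2
tcp_pos: [0.4794, -0.2967, 0.1359]
orientation: [0.001, 1.0, 0.014, 0.001]
wrist_force: [1.6, 0.0, -0.6]
finger_gap: 0.0172
orientation: [-0.003, 0.015, 1.0, 0.002]
wrist_force: [1.0, -0.1, -1.5]
finger_gap: 0.0171
rel [-0.1036  0.0017 -0.0015] spin -3.26
tcp [ 0.4764 -0.2947  0.129 ] yaw 178.34 tilt 0.36 F [ 1.03 -0.09 -1.5 ] M [-0.01 -0.   -0.02] gap 0.0171 t 5.28 j [-0.7   0.34 -0.17  1.06 -0.   -0.67]
```

```bash
python3 -m inch '[[[-0.035,0.001,0],-1.5],[[-0.07,0.001,0],-3.2],[[-0.104,0.002,0],-3.2],[[-0.104,0.002,0],-3.2],[[-0.104,0.002,0],-3.2]]' -
python3 -m inch '[[[0,0,0.02],0],[[0,0,0.045],0],[[0,0,0.072],0],[[0,0,0.072],0],[[0,0,0.072],0]]' -
python3 - <<'E'
from h import *
np.set_printoptions(precision=4,suppress=True)
d=shot("wrist","w2"); cv2.imwrite("pics/w2v.png",cv2.resize(d["im"],(800,500))[:,:,::-1])
E
python3 rel.py
```

```text
clock: 5.7
tcp_pos: [0.5812, -0.2951, 0.126]
orientation: [-0.004, -0.014, 1.0, 0.002]
wrist_force: [-0.4, 0.3, -0.9]
finger_gap: 0.017
clock: 6.12
tcp_pos: [0.5779, -0.2936, 0.0521]
orientation: [-0.006, -0.014, 1.0, 0.004]
wrist_force: [-0.3, 0.2, -0.7]
finger_gap: 0.0168
tcp [ 0.5795 -0.2946  0.0541] yaw -178.4 tilt 0.61 F [-0.35  0.16 -1.05] M [-0.02  0.    0.01] gap 0.0169 t 6.17 j [-0.59  0.56 -0.02  1.   -0.   -0.62]
```

View pics/w2v.png

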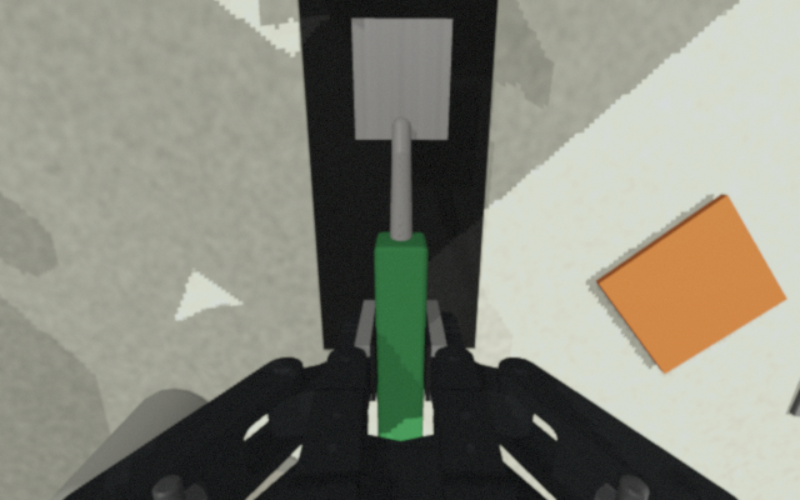

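```bash
python3 -m inch '[[[0.003,-0.001,0.004],0],[[0.006,-0.001,0.004],0],[[0.009,-0.001,0.004],0],[[0.012,-0.001,0.004],0]]' 1 20
python3 rel.py
python3 -m inch '[[[0.003,0,0],0],[[0.005,0,0],0]]' 1 20
python3 -m inch '[[[0.003,0,0],0],[[0.005,0,0],0]]' 1 20
python3 rel.py
```

```text
clock: 6.5
tcp_pos: [0.5675, -0.2964, 0.0514]
orientation: [-0.004, -0.014, 1.0, 0.002]
wrist_force: [0.3, -0.5, -1.7]
finger_gap: 0.0166
tcp [ 0.5675 -0.2964  0.0514] yaw -178.41 tilt 0.51 F [ 0.27 -0.46 -1.66] M [-0.03  0.01 -0.  ] gap 0.0166 t 6.5 j [-0.61  0.55 -0.05  0.98 -0.   -0.63]
clock: 6.67
tcp_pos: [0.5623, -0.2967, 0.0521]
orientation: [-0.003, -0.014, 1.0, 0.002]
wrist_force: [-0.0, -0.4, -2.2]
finger_gap: 0.0171
clock: 6.83
tcp_pos: [0.5596, -0.2972, 0.0534]
orientation: [-0.001, -0.014, 1.0, 0.002]
wrist_force: [9.6, 2.6, 0.8]
finger_gap: 0.0169
tcp [ 0.5596 -0.2972  0.0534] yaw -178.4 tilt 0.22 F [9.58 2.55 0.84] M [ 0.52 -1.86 -0.14] gap 0.0169 t 6.83 j [-0.62  0.53 -0.08  0.97  0.   -0.64]
```

```bash
python3 -m inch '[[[0.003,0,0],0],[[0.006,0,0],0],[[0.006,0,0],0]]' 1 20
python3 rel.py
python3 -m inch '[[[0.003,0,-0.002],0],[[0.006,0,-0.006],0],[[0.006,0,-0.006],0]]' 1 20
python3 rel.py
python3 -c "
from h import *
d=shot('scene','s1')"
```

```text
clock: 7.08
tcp_pos: [0.5589, -0.2975, 0.0558]
orientation: [0.005, -0.014, 1.0, 0.002]
wrist_force: [11.9, 3.5, -0.3]
finger_gap: 0.0171
tcp [ 0.5589 -0.2975  0.0558] yaw -178.35 tilt 0.65 F [11.86  3.52 -0.28] M [ 0.85 -2.79 -0.29] gap 0.0171 t 7.08 j [-0.62  0.52 -0.09  0.96  0.01 -0.65]
clock: 7.33
tcp_pos: [0.5565, -0.298, 0.0638]
orientation: [0.01, -0.015, 1.0, 0.001]
wrist_force: [9.4, 2.3, -2.2]
finger_gap: 0.017
tcp [ 0.5565 -0.298   0.0638] yaw -178.29 tilt 1.11 F [ 9.41  2.34 -2.2 ] M [ 0.47 -2.19 -0.13] gap 0.017 t 7.33 j [-0.63  0.5  -0.09  0.96  0.01 -0.65]
```

```bash
cat > pitch.py <<'E'
from h import *
np.set_printoptions(precision=4,suppress=True)
T,s=tool(); d=shot("wrist",sys.argv[1]); im=d["im"]; hsv=cv2.cvtColor(im,cv2.COLOR_RGB2HSV)
m=cv2.erode(cv2.inRange(hsv,(45,100,30),(80,255,255)),np.ones((5,5)))
n,l,st,_=cv2.connectedComponentsWithStats(m); k=1+np.argmax(st[1:,4]); vv,uu=np.where(l==k)
P=np.array([dep(d,u,v) for u,v in zip(uu,vv) if d["depth"][v,u]>.03])
X=(P-T[:3,3])@T[:3,:3]   # tool coords
# keep top face: RANSAC-like line fit z(x)
a=np.polyfit(X[:,0],X[:,2],1)
for _ in range(8):
    r=X[:,2]-np.polyval(a,X[:,0]); k=np.abs(r)<max(.0015,np.median(np.abs(r))*1.5); a=np.polyfit(X[k,0],X[k,2],1)
print("pitch rel tool rad (nose down +)",round(float(np.arctan(a[0])),4),"z at x=0",round(float(a[1]),4),"x range",np.round([X[k,0].min(),X[k,0].max()],4),k.mean())
Pk=P[k]; h=np.hypot(*(Pk[:,:2]-Pk[:,:2].mean(0)).T)
v=np.linalg.svd(Pk-Pk.mean(0),full_matrices=False)[2]; print("world normal",v[2]*np.sign(v[2][2]),"axis",v[0])
E
python3 pitch.py p1
python3 - <<'E'
from h import *
# sanity baseline from w2 (untilted)
E
```

```text
pitch rel tool rad (nose down +) 0.0416 z at x=0 -0.0273 x range [-0.0374  0.0404] 0.9633412365493343
world normal [-0.0606 -0.0085  0.9981] axis [0.9977 0.0289 0.0608]
```

```bash
python3 -m inch '[[[0.005,0,0],0],[[0.010,0,0],0],[[0.015,0,0],0],[[0.015,0,0],0]]' 1 20
python3 rel.py; python3 pitch.py p2
```

```text
clock: 7.77
tcp_pos: [0.5535, -0.2999, 0.0694]
orientation: [0.022, -0.016, 1.0, -0.001]
wrist_force: [23.9, 7.0, 7.6]
finger_gap: 0.0169
tcp [ 0.5535 -0.2999  0.0694] yaw -178.11 tilt 2.58 F [23.86  6.97  7.62] M [ 1.43 -5.01 -0.4 ] gap 0.0169 t 7.77 j [-0.64  0.48 -0.12  0.94  0.03 -0.67]
pitch rel tool rad (nose down +) 0.0681 z at x=0 -0.0273 x range [-0.0361  0.0402] 0.966907006840451
world normal [-0.1127 -0.0154  0.9935] axis [0.9935 0.0135 0.1129]
```

```bash
python3 -m inch '[[[-0.004,0,0],0],[[-0.004,0,0.010],0],[[-0.004,0,0.02],0],[[-0.004,0,0.02],0]]' 1 20
python3 rel.py
python3 -m inch '[[[0.008,0,0],0],[[0.014,0,-0.004],0],[[0.016,0,-0.012],0],[[0.018,0,-0.020],0],[[0.02,0,-0.026],0]]' 1 20
python3 rel.py; python3 pitch.py p3
```

```text
clock: 8.15
tcp_pos: [0.5552, -0.2981, 0.0456]
orientation: [0.019, -0.016, 1.0, 0.001]
wrist_force: [-0.5, 0.6, -2.2]
finger_gap: 0.0169
tcp [ 0.5552 -0.2981  0.0456] yaw -178.13 tilt 2.18 F [-0.5   0.61 -2.21] M [0.1  0.13 0.05] gap 0.0169 t 8.15 j [-0.63  0.5  -0.14  0.9   0.02 -0.66]
clock: 8.57
tcp_pos: [0.5353, -0.2985, 0.0709]
orientation: [0.02, -0.017, 1.0, 0.002]
wrist_force: [4.9, 0.0, -4.1]
finger_gap: 0.0171
tcp [ 0.5353 -0.2985  0.0709] yaw -178.11 tilt 2.33 F [ 4.92  0.04 -4.06] M [ 0.11 -1.39 -0.09] gap 0.0171 t 8.57 j [-0.65  0.45 -0.16  0.93  0.03 -0.69]
pitch rel tool rad (nose down +) 0.2914 z at x=0 -0.0269 x range [-0.0299  0.0367] 0.9761813292354975
world normal [-0.3258 -0.019   0.9453] axis [0.9448 0.0295 0.3262]
```

```bash
python3 -m inch '[[[0.006,0,-0.002],0],[[0.011,0,-0.008],0],[[0.015,0,-0.014],0],[[0.018,0,-0.020],0],[[0.019,0,-0.026],0]]' 1 20
python3 rel.py; python3 pitch.py p4
```

```text
clock: 9.03
tcp_pos: [0.514, -0.299, 0.0958]
orientation: [0.02, -0.016, 1.0, 0.002]
wrist_force: [3.4, -1.2, -4.6]
finger_gap: 0.0168
tcp [ 0.514  -0.299   0.0958] yaw -178.16 tilt 2.26 F [ 3.42 -1.24 -4.63] M [-0.   -1.27 -0.04] gap 0.0168 t 9.03 j [-0.68  0.4  -0.17  0.97  0.03 -0.71]
pitch rel tool rad (nose down +) 0.5079 z at x=0 -0.0264 x range [-0.0252  0.0328] 0.9546444840562488
world normal [-0.5202 -0.0234  0.8537] axis [0.8532 0.0292 0.5207]
```

```bash
python3 -m inch '[[[-0.02,0,0],0],[[-0.04,0,-0.03],0],[[-0.04,0,-0.07],0],[[-0.04,0,-0.11],0],[[-0.04,0,-0.15],0]]' 1 100
for i in 1 2; do python3 -m inch '[[[0,0,0],7],[[0,0,0],14],[[0,0,0],21],[[0,0,0],28],[[0,0,0],35]]' - >/dev/null; done
python3 rel.py 0.613 0.08 0.25 87.3
```

```text
clock: 9.5
tcp_pos: [0.5465, -0.2983, 0.2487]
orientation: [0.017, -0.016, 1.0, 0.003]
wrist_force: [0.6, -0.7, -1.1]
finger_gap: 0.0163
rel [0.3277 0.2012 0.0009] spin 23.74
tcp [ 0.5429 -0.2981  0.2461] yaw 111.04 tilt 1.54 F [-0.56 -0.37 -2.28] M [ 0.03  0.05 -0.02] gap 0.0162 t 10.33 j [-0.64  0.38  0.18  1.35  0.02  0.56]
```

```bash
python3 -m inch '[[[0.033,0.02,0],6],[[0.066,0.04,0],12],[[0.099,0.06,0],18],[[0.132,0.08,0],23.7],[[0.165,0.1,0],23.7]]' - >/dev/null
python3 rel.py 0.613 0.08 0.25 87.3
```

```text
rel [ 0.1888  0.028  -0.0005] spin -0.28
tcp [ 0.5752 -0.1071  0.2472] yaw 87.02 tilt 1.29 F [ 0.55  0.18 -1.34] M [-0.02  0.    0.03] gap 0.0164 t 10.75 j [-0.33  0.31  0.08  1.32  0.01  1.29]
```

```bash
python3 -m inch '[[[0.039,0.007,0],0],[[0.078,0.014,0],0],[[0.117,0.02,0],0],[[0.156,0.028,0],0],[[0.189,0.028,0],0]]' - >/dev/null
python3 -m inch '[[[0,0,0],0],[[0,0,0],0]]' - >/dev/null
python3 rel.py; python3 pitch.py w3; python3 -c "
import cv2; cv2.imwrite('pics/w3v.png',cv2.resize(cv2.imread('pics/w3.png'),(800,500)))"
```

```text
tcp [0.611  0.0834 0.2465] yaw 87.23 tilt 0.83 F [ 0.86 -1.2  -1.74] M [-0.    0.01  0.  ] gap 0.0163 t 11.33 j [0.   0.38 0.18 1.36 0.   1.62]
pitch rel tool rad (nose down +) 0.4987 z at x=0 -0.0263 x range [-0.0259  0.0323] 0.9572578979971093
world normal [0.0151 0.4737 0.8805] axis [ 0.0492  0.8792 -0.4739]
```

View pics/w3v.png

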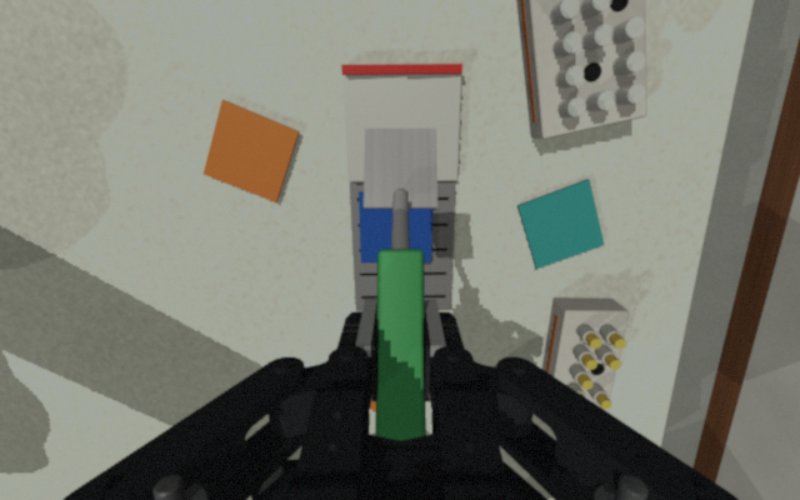

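```bash
cat > meas.py <<'E'
from h import *
np.set_printoptions(precision=4,suppress=True)
d=load(sys.argv[1]); hsv=cv2.cvtColor(d["im"],cv2.COLOR_RGB2HSV)
def pts(mask,z):
    return mask
st=cv2.inRange(hsv,(0,120,60),(6,255,255))|cv2.inRange(hsv,(174,120,60),(180,255,255))
c=max(cv2.findContours(st,0,2)[0],key=cv2.contourArea); r=cv2.minAreaRect(c); P=np.array([onz(d,u,v,.018) for u,v in cv2.boxPoints(r)])
i=np.argsort([np.linalg.norm(P[k]-P[k-1]) for k in range(4)])[-1]; L=P[i]-P[i-1]; L*=np.sign(L[0])
print("stop ctr",P.mean(0),"sides",[np.linalg.norm(P[k]-P[k-1]) for k in (1,2)],"yaw deg",np.degrees(np.arctan2(L[1],L[0])))
t=cv2.inRange(hsv,(105,120,40),(130,255,255)); x0,y0,x1,y1=map(int,sys.argv[2:6]); b=np.zeros_like(t); b[y0:y1,x0:x1]=t[y0:y1,x0:x1]
pts=[]
for u in range(x0,x1):
    vv=np.where(b[:,u])[0]
    if len(vv)>5: pts.append(onz(d,u,vv.max()+.5,float(sys.argv[6])))
pts=np.array(pts); k=slice(4,-4); a=np.polyfit(pts[k,0],pts[k,1],1); rs=pts[:,1]-np.polyval(a,pts[:,0])
g=np.abs(rs)<.002; a=np.polyfit(pts[g,0],pts[g,1],1)
print("rear edge x",pts[g,0].min(),pts[g,0].max(),"slope deg",np.degrees(np.arctan(a[0])),"y at mid",np.polyval(a,pts[g,0].mean()),pts[g,0].mean())
E
python3 meas.py w3 280 145 355 225 .012
python3 - <<'E'
from h import *
d=load("w3"); g=d["im"].astype(int)
for u in (284,286,358,361):  # step edge profile
    col=g[130:165,u].sum(1); print(u,col)
print("step",onz(d,352/1.25,181/1.25,.012),onz(d,455/1.25,181/1.25,.012))
print("sides at stage", [onz(d,u/1.25,v/1.25,.012) for u,v in((345,90),(461,90))])
T,s=tool()
# blade front edge in tool coords by depth
for u,v in ((366,132),(400,132),(434,132),(370,203),(400,168)): 
    X=dep(d,u/1.25,v/1.25); print("blade",X,(X-T[:3,3])@T[:3,:3])
E
```

```text
stop ctr [0.6228 0.2114 0.018 ] sides [np.float64(0.10793244224087666), np.float64(0.0077330012344598185)] yaw deg -2.0111811563000104
rear edge x 0.6274174250083637 0.6353883793046334 slope deg -13.555873713004228 y at mid 0.03662457925038817 0.6314116492788078
284 [461 458 460 461 458 459 459 461 458 459 459 457 459 461 415 317 252 278
 310 318 310 314 311 320 321 313 318 306 305 309 312 314 316 313 310]
286 [459 460 462 461 461 462 459 463 461 464 460 454 456 454 411 313 214 194
 276 307 318 314 312 301 297 292 293 288 234 163 202 273 295 304 307]
358 [457 459 462 458 457 457 461 457 460 454 457 456 453 439 343 226 259 296
 306 300 312 304 306 301 299 305 296 245 174 204 258 300 301 304 307]
361 [457 459 452 461 457 457 455 455 463 460 460 459 457 431 346 223 261 299
 303 301 301 294 303 303 306 307 299 302 307 298 295 304 308 306 300]
step [0.56780893 0.11163129 0.012     ] [0.67177083 0.10644826 0.012     ]
sides at stage [array([0.5686616 , 0.19663651, 0.012     ]), array([0.67769366, 0.19152191, 0.012     ])]
blade [0.59745215 0.15925836 0.17192998] [ 0.07604391 -0.01872054  0.0750221 ]
blade [0.6164584  0.15835054 0.17271273] [0.07609888 0.00031647 0.07450838]
blade [0.63542715 0.15743837 0.17293536] [0.07614461 0.01930833 0.07455415]
blade [0.59829969 0.12277587 0.19156901] [ 0.03975696 -0.01575652  0.0552268 ]
blade [0.61543728 0.13950039 0.18154482] [0.05726918 0.00037235 0.06557442]
```

Run:
```python
from h import *
np.set_printoptions(precision=4,suppress=True)
d=load("w3"); hsv=cv2.cvtColor(d["im"],cv2.COLOR_RGB2HSV)
t=cv2.inRange(hsv,(105,100,30),(130,255,255))
R=[]
for u in list(range(291,302))+list(range(336,345)):
    vv=np.where(t[:225,u])[0]; R.append(onz(d,u,vv.max()+.5,.012))
R=np.array(R); a=np.polyfit(R[:,0],R[:,1],1); print("rear slope",np.degrees(a[0]),"res",np.std(R[:,1]-np.polyval(a,R[:,0])),"y at .62",np.polyval(a,.62))
A=[];B=[]
for v in range(172,200):
    uu=np.where(t[v,280:360])[0]+280; A.append(onz(d,uu.min()-.5,v,.012)); B.append(onz(d,uu.max()+.5,v,.012))
A=np.array(A);B=np.array(B); print("left",A.mean(0),"right",B.mean(0),"width",(B-A)[:,0].mean(), np.degrees(np.polyfit(A[:,1],A[:,0],1)[0]),np.degrees(np.polyfit(B[:,1],B[:,0],1)[0]))
# tip edge: depth jump in column 320
for u in (300,320,340):
    col=d["depth"][95:112,u]; v=95+np.where(np.diff(col)<-.05)[0][0]+1
    X=dep(d,u,v); T=tool()[0]; print("tip",u,v,(X-T[:3,3])@T[:3,:3])
o=np.array([.6185,.110]); c,s=np.cos(np.radians(-2.6)),np.sin(np.radians(-2.6))
for nm,p in (("rear",[.62,np.polyval(a,.62)]),("left",A.mean(0)[:2]),("right",B.mean(0)[:2])):
    q=np.array(p)-o; print(nm,"station",c*q[0]+s*q[1],-s*q[0]+c*q[1])
```

```text
rear slope 0.8647629147756134 res 0.0044466759526499075 y at .62 0.02510128625747527
left [0.5709 0.0581 0.012 ] right [0.6472 0.0542 0.012 ] width 0.07638164872854539 4.496984928674417 1.4564422228998624
tip 300 103 [ 0.0778 -0.0137  0.0761]
tip 320 103 [0.0778 0.0003 0.0761]
tip 340 103 [0.0779 0.0142 0.0745]
rear station 0.005349715198377082 -0.08474327195967483
left station -0.04524412134090341 -0.054004008531463116
right station 0.0312380563947392 -0.05448448708376083
```

```bash
python3 -m inch '[[[-0.04,0,0],0],[[-0.08,0,0],0],[[-0.12,0,0],0],[[-0.158,0,0],0],[[-0.158,0,0],0]]' - >/dev/null
python3 rel.py 0.6031 -0.0735 0.11 87.4
```

```text
rel [ 0.0109 -0.0011  0.1353] spin -0.85
tcp [ 0.6019 -0.0846  0.2453] yaw 86.55 tilt 0.72 F [ 0.36  0.03 -1.94] M [ 0.11  0.   -0.02] gap 0.0162 t 11.8 j [-0.27  0.36  0.15  1.35  0.    1.36]
```

```bash
python3 -m inch '[[[0.006,-0.001,0.035],-0.8],[[0.011,-0.001,0.07],-0.8],[[0.011,-0.001,0.105],-0.8],[[0.011,-0.001,0.135],-0.8],[[0.011,-0.001,0.135],-0.8]]' - >/dev/null
python3 -m inch '[[[0,0,0.006],0],[[0,0,0.012],0],[[0,0,0.016],0],[[0,0,0.016],0]]' - >/dev/null
python3 rel.py 0.6031 -0.0735 0.09 87.4
python3 pitch.py w4; python3 -c "
import cv2; cv2.imwrite('pics/w4v.png',cv2.resize(cv2.imread('pics/w4.png')[:260,160:480],(800,650))[:600])"
```

```text
rel [ 0.0013  0.0052 -0.0022] spin -0.25
tcp [ 0.5978 -0.0745  0.0878] yaw 87.15 tilt 0.16 F [ 0.54 -0.   -1.33] M [ 0.05  0.04 -0.01] gap 0.0163 t 12.55 j [-0.26  0.44 -0.13  1.    0.    1.36]
pitch rel tool rad (nose down +) 0.4984 z at x=0 -0.0263 x range [-0.026   0.0324] 0.9589552238805971
world normal [0.0222 0.4755 0.8794] axis [ 0.0412  0.8785 -0.476 ]
```

View pics/w4v.png

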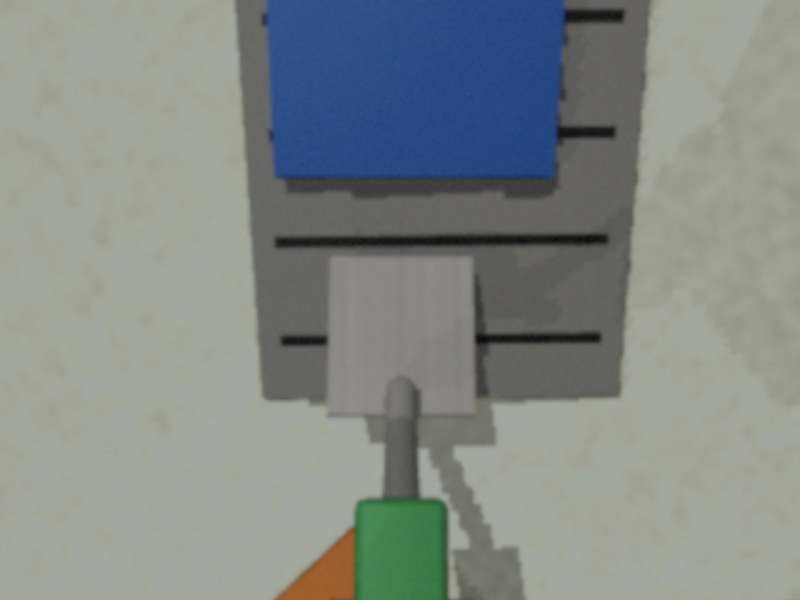

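```bash
python3 -m inch '[[[0.002,0.004,0.002],0],[[0.002,0.004,0.004],0],[[0.002,0.004,0.005],0],[[0.002,0.004,0.005],0]]' - >/dev/null
python3 rel.py
python3 -m inch '[[[0,0,0.001],0],[[0,0,0.002],0],[[0,0,0.002],0]]' - >/dev/null
python3 rel.py
python3 -m inch '[[[0,0,0.001],0],[[0,0,0.002],0],[[0,0,0.002],0]]' - >/dev/null
python3 rel.py
```

```text
tcp [ 0.6023 -0.0725  0.0833] yaw 87.19 tilt 0.16 F [-0.04  0.27 -1.65] M [-0.07  0.06 -0.03] gap 0.0163 t 12.93 j [-0.25  0.45 -0.12  1.    0.    1.37]
tcp [ 0.6024 -0.0725  0.0815] yaw 87.19 tilt 0.16 F [ 0.35 -0.87  0.52] M [0.06 0.06 0.03] gap 0.0165 t 13.18 j [-0.25  0.45 -0.12  0.99  0.    1.37]
tcp [ 0.6027 -0.0731  0.0809] yaw 87.18 tilt 0.18 F [-2.18 -1.65  7.95] M [0.15 0.68 0.19] gap 0.0165 t 13.43 j [-0.25  0.45 -0.12  0.99  0.    1.37]
```

```bash
python3 -m inch '[[[0,0,-0.0013],0],[[0.004,0,-0.0013],0],[[0.008,0,-0.0013],0],[[0.012,0,-0.0013],0],[[0.015,0,-0.0013],0]]' - >/dev/null
python3 rel.py
python3 -m inch '[[[0.002,0,0],0],[[0.004,0,0],0],[[0.006,0,0],0],[[0.008,0,0],0],[[0.01,0,0],0]]' - >/dev/null
python3 rel.py;python3 pitch.py w5; python3 -c "
import cv2; cv2.imwrite('pics/w5v.png',cv2.resize(cv2.imread('pics/w5.png')[:220,160:480],(800,550)))"
```

```text
tcp [ 0.6033 -0.0574  0.0818] yaw 87.21 tilt 0.16 F [ 1.55 -0.41 -1.31] M [-0.05  0.02  0.  ] gap 0.0164 t 13.85 j [-0.23  0.45 -0.13  0.99  0.    1.39]
tcp [ 0.6038 -0.0473  0.0819] yaw 87.2 tilt 0.15 F [ 0.89 -1.13 -0.52] M [-0.15 -0.01 -0.01] gap 0.0162 t 14.27 j [-0.21  0.45 -0.13  0.99  0.    1.41]
pitch rel tool rad (nose down +) 0.4976 z at x=0 -0.0263 x range [-0.0262  0.0324] 0.9642708766098879
world normal [0.0152 0.4764 0.8791] axis [ 0.0452  0.878  -0.4765]
```

View pics/w5v.png

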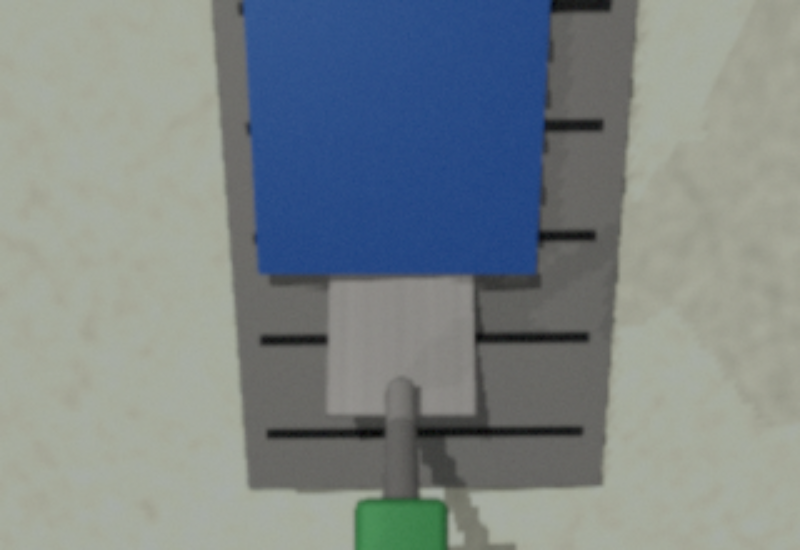

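```bash
for i in 1 2 3; do python3 -m inch '[[[0.0015,0,0],0],[[0.003,0,0],0],[[0.004,0,0],0],[[0.005,0,0],0]]' - >/dev/null
python3 rel.py; done
```

```text
tcp [ 0.604  -0.0419  0.0818] yaw 87.21 tilt 0.16 F [ 0.35 -0.92 -1.09] M [-0.19  0.06  0.  ] gap 0.0162 t 14.65 j [-0.2   0.45 -0.13  0.99  0.    1.42]
tcp [ 0.6043 -0.0368  0.0818] yaw 87.22 tilt 0.16 F [-0.45 -1.38 -0.19] M [-0.28 -0.02  0.02] gap 0.0162 t 14.98 j [-0.19  0.45 -0.13  0.99  0.    1.42]
tcp [ 0.6045 -0.0318  0.0819] yaw 87.22 tilt 0.16 F [ 0.16 -1.5  -0.76] M [-0.24  0.02  0.02] gap 0.0161 t 15.32 j [-0.19  0.45 -0.13  0.99  0.    1.43]
```

```bash
for i in 1 2 3; do python3 -m inch '[[[0.001,0,0],0],[[0.002,0,0],0],[[0.002,0,0],0]]' - >/dev/null
python3 rel.py | cut -c1-120; done; python3 pitch.py w6
python3 - <<'E'
from h import *
np.set_printoptions(precision=4,suppress=True)
d=load("w6"); hsv=cv2.cvtColor(d["im"],cv2.COLOR_RGB2HSV); t=cv2.inRange(hsv,(105,100,30),(130,255,255)); t[230:]=0
uu=range(270,370)
E_=[]
for u in range(275,366):
    vv=np.where(t[:,u])[0]
    if len(vv)>20: E_.append((u,vv.max(),*dep(d,u,vv.max()-2)))
E_=np.array(E_); print(E_[::12])
vv,uu=np.where(cv2.erode(t,np.ones((5,5)))); P=np.array([dep(d,u,v) for u,v in zip(uu[::7],vv[::7])]); n=np.linalg.svd(P-P.mean(0),full_matrices=False)[2][2]; print("tile normal",n*np.sign(n[2]),"y range",P[:,1].min(),P[:,1].max())
E
```

```text
tcp [ 0.6047 -0.0295  0.0819] yaw 87.23 tilt 0.16 F [-0.56 -0.26 -0.35] M [-0.1   0.   -0.01] gap 0.0165 t 15.57 j [-0.1
tcp [ 0.6048 -0.0273  0.0819] yaw 87.24 tilt 0.17 F [-0.35 -0.37 -0.66] M [-0.15  0.04  0.04] gap 0.0161 t 15.82 j [-0.1
tcp [ 0.6048 -0.0251  0.0818] yaw 87.25 tilt 0.17 F [ 0.57 -0.9  -1.17] M [-0.17 -0.05  0.03] gap 0.0163 t 16.07 j [-0.1
pitch rel tool rad (nose down +) 0.4975 z at x=0 -0.0263 x range [-0.0259  0.0325] 0.9594286897122749
world normal [0.0206 0.4754 0.8795] axis [ 0.0446  0.8784 -0.4759]
[[275.     129.       0.5785   0.0375   0.0199]
 [287.     129.       0.5866   0.0372   0.0202]
 [299.     128.       0.5946   0.0374   0.0194]
 [311.     128.       0.6027   0.037    0.019 ]
 [323.     128.       0.6108   0.0366   0.0191]
 [335.     128.       0.6189   0.0362   0.0187]
 [347.     128.       0.6269   0.0358   0.0194]
 [359.     128.       0.635    0.0355   0.0195]]
tile normal [0.0264 0.3979 0.917 ] y range 0.03493701750304766 0.11016629407240262
```

Run:
```python
from h import *
np.set_printoptions(precision=4,suppress=True)
d=load("w6"); hsv=cv2.cvtColor(d["im"],cv2.COLOR_RGB2HSV); t=cv2.inRange(hsv,(105,100,30),(130,255,255)); t[230:]=0
vv=np.where(t[:,320])[0]; print(vv.min(),vv.max())
for v in range(0,131,10): print(v,t[v,300],dep(d,300,v))
```

```text
4 128
0 0 [0.6    0.1126 0.0126]
10 255 [0.5996 0.1076 0.0114]
20 255 [0.5992 0.1019 0.012 ]
30 255 [0.5989 0.096  0.0135]
40 255 [0.5985 0.0904 0.0129]
50 255 [0.5982 0.0843 0.015 ]
60 255 [0.5978 0.0785 0.015 ]
70 255 [0.5975 0.0724 0.0162]
80 255 [0.5971 0.0664 0.016 ]
90 255 [0.5968 0.0602 0.0181]
100 255 [0.5963 0.054  0.0178]
110 255 [0.5959 0.0476 0.0174]
120 255 [0.5954 0.0412 0.0177]
130 0 [0.5948 0.0344 0.0154]
```

```bash
python3 -m inch '[[[-0.006,0,0],0],[[-0.012,0,0],0],[[-0.019,0,0],0],[[-0.026,0,0],0],[[-0.027,0,0],0]]' - >/dev/null
python3 -m inch '[[[0,0,-0.002],0],[[0,0,-0.0043],0],[[0,0,-0.0043],0]]' - >/dev/null
python3 rel.py | cut -c1-110
python3 -m inch '[[[0.0015,0,0],0],[[0.003,0,0],0],[[0.0045,0,0],0],[[0.006,0,0],0]]' - >/dev/null; python3 rel.py| cut -c1-110
for i in 1 2 3; do python3 -m inch '[[[0.001,0,0],0],[[0.002,0,0],0],[[0.002,0,0],0]]' - >/dev/null
python3 rel.py | cut -c1-110; done; python3 pitch.py w7
cat > tl.py <<'E'
from h import *
np.set_printoptions(precision=4,suppress=True)
d=load(sys.argv[1]); hsv=cv2.cvtColor(d["im"],cv2.COLOR_RGB2HSV); t=cv2.inRange(hsv,(105,100,30),(130,255,255)); t[230:]=0
for u in (290,300,340):
    vv=np.where(t[:,u])[0]; print(u,"rear",dep(d,u,vv.max()-1),"front",vv.min(),dep(d,u,vv.min()+1))
E
python3 tl.py w7
```

```text
tcp [ 0.6038 -0.0538  0.0866] yaw 87.14 tilt 0.2 F [ 0.09 -0.23 -1.28] M [ 0.03 -0.03  0.  ] gap 0.0164 t 16.7
tcp [ 0.604  -0.0474  0.0866] yaw 87.17 tilt 0.19 F [-0.63 -0.37 -1.45] M [-0.    0.06 -0.05] gap 0.0164 t 17.
tcp [ 0.6041 -0.0451  0.0865] yaw 87.19 tilt 0.19 F [ 1.12 -0.41 -1.9 ] M [0.01 0.04 0.06] gap 0.0163 t 17.37 
tcp [ 0.6041 -0.043   0.0865] yaw 87.2 tilt 0.18 F [-0.55 -0.45 -1.61] M [-0.07 -0.04  0.01] gap 0.0162 t 17.6
tcp [ 0.6045 -0.0417  0.0868] yaw 87.18 tilt 0.19 F [-0.15 -3.54 -0.83] M [-0.89  0.1   0.06] gap 0.0167 t 17.
pitch rel tool rad (nose down +) 0.5015 z at x=0 -0.0263 x range [-0.026   0.0324] 0.960820895522388
world normal [0.0201 0.4808 0.8766] axis [ 0.0434  0.8755 -0.4812]
290 rear [0.5885 0.0356 0.0125] front 0 [0.5934 0.097  0.0123]
300 rear [0.5956 0.0366 0.0133] front 0 [0.5997 0.0966 0.0126]
340 rear [0.6233 0.0352 0.013 ] front 0 [0.6251 0.0957 0.0113]
```

```bash
python3 -m inch '[[[-0.006,0,0],0],[[-0.012,0,0],0],[[-0.012,0,0.0025],0],[[-0.012,0,0.005],0],[[-0.012,0,0.005],0]]' - >/dev/null; python3 rel.py | cut -c1-110
python3 -m inch '[[[0.005,0,0],0],[[0.010,0,0],0],[[0.015,0,0],0],[[0.02,0,0],0],[[0.023,0,0],0]]' - >/dev/null; python3 -m inch '[[[0.001,0,0],0],[[0.002,0,0],0]]' - >/dev/null; python3 rel.py | cut -c1-110
python3 pitch.py w8; python3 tl.py w8
```

```text
tcp [ 0.604  -0.054   0.0816] yaw 87.15 tilt 0.2 F [-0.07 -0.86  1.58] M [-0.01  0.07  0.05] gap 0.0161 t 18.3
tcp [ 0.6054 -0.0276  0.0819] yaw 87.23 tilt 0.22 F [ 0.95 -2.    1.66] M [-0.4   0.02 -0.01] gap 0.0163 t 18.
pitch rel tool rad (nose down +) 0.4975 z at x=0 -0.0263 x range [-0.0258  0.0328] 0.9579987646695491
world normal [0.021  0.4774 0.8784] axis [ 0.046   0.8772 -0.4778]
290 rear [0.5893 0.0362 0.0184] front 0 [0.5945 0.1099 0.0113]
300 rear [0.5961 0.0365 0.018 ] front 0 [0.6007 0.1093 0.0125]
340 rear [0.623  0.0352 0.0187] front 0 [0.6256 0.1088 0.01  ]
```

```bash
python3 -m inch '[[[0.001,0.002,-0.009],-1.5],[[0.003,0.004,-0.016],-3],[[0.005,0.006,-0.023],-4.5],[[0.0075,0.0083,-0.0285],-6],[[0.0105,0.0083,-0.0334],-6]]' - >/dev/null; python3 rel.py
python3 pitch.py w9; python3 tl.py w9
```

```text
tcp [ 0.6149 -0.0174  0.1163] yaw 93.33 tilt 0.29 F [-0.32 -0.3  -2.87] M [-0.1   0.04  0.01] gap 0.0165 t 19.38 j [-0.16  0.44 -0.05  1.07  0.    1.35]
pitch rel tool rad (nose down +) 0.4988 z at x=0 -0.0263 x range [-0.0258  0.0325] 0.956882255389718
world normal [-0.0317  0.4782  0.8777] axis [-0.0473  0.8764 -0.4792]
290 rear [0.5923 0.0522 0.0568] front 28 [0.5862 0.1102 0.0072]
300 rear [0.5988 0.052  0.0566] front 29 [0.5937 0.11   0.0073]
340 rear [0.6252 0.051  0.0572] front 33 [0.6239 0.1089 0.0085]
```

```bash
python3 -m inch '[[[0.0074,-0.0062,-0.0085],5],[[0.0182,-0.0119,-0.0166],10],[[0.0293,-0.0135,-0.022],12],[[0.0429,-0.0066,-0.0257],8],[[0.0573,-0.0023,-0.0256],6]]' - >/dev/null; python3 rel.py
python3 -m inch '[[[0.006,0,0],0],[[0.012,0,0],0],[[0.015,0,0],0],[[0.015,0,0],0]]' - >/dev/null; python3 rel.py
python3 pitch.py w10;  python3 -c "
from h import *
import cv2; cv2.imwrite('pics/w10v.png',cv2.resize(cv2.imread('pics/w10.png'),(640,400)))"
```

```text
tcp [0.6102 0.0408 0.1441] yaw 87.41 tilt 0.48 F [ 0.1   0.44 -1.17] M [ 0.03 -0.03  0.02] gap 0.0166 t 19.85 j [-0.06  0.41 -0.02  1.12  0.    1.55]
tcp [0.6106 0.0563 0.1436] yaw 87.42 tilt 0.42 F [-0.07 -0.06 -1.69] M [ 0.01 -0.01  0.04] gap 0.0162 t 20.18 j [-0.04  0.42 -0.02  1.13  0.    1.58]
pitch rel tool rad (nose down +) 0.4977 z at x=0 -0.0263 x range [-0.0259  0.0325] 0.961025641025641
world normal [0.0167 0.4772 0.8787] axis [ 0.0434  0.8776 -0.4774]
```

View pics/w10v.png

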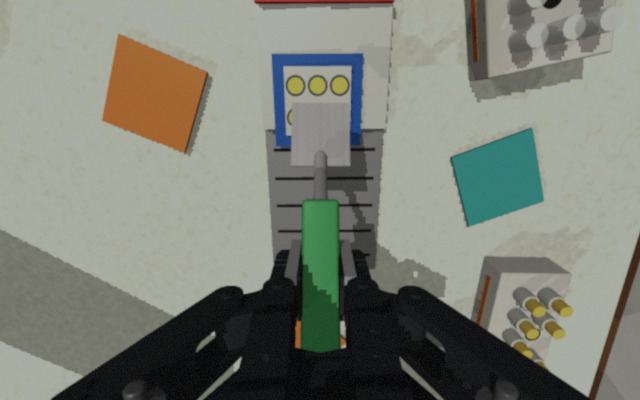

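```bash
python3 -m inch '[[[-0.02,0,0],0],[[-0.04,0,0],0],[[-0.056,0,0],0],[[-0.056,0,0],0]]' - >/dev/null
python3 -m inch '[[[0,0,0.015],0],[[0,0,0.03],0],[[0,0,0.043],0],[[0,0,0.043],0]]' - >/dev/null
python3 rel.py; python3 pitch.py w11
cat > tf.py <<'E'
from h import *
np.set_printoptions(precision=4,suppress=True)
d=load(sys.argv[1]); hsv=cv2.cvtColor(d["im"],cv2.COLOR_RGB2HSV); t=cv2.inRange(hsv,(105,100,30),(130,255,255)); t[300:]=0
n,l,st,_=cv2.connectedComponentsWithStats(t); k=1+np.argmax(st[1:,4]); t=(l==k).astype(np.uint8)*255; print(st[k])
c=max(cv2.findContours(t,0,2)[0],key=cv2.contourArea)
P=np.array([onz(d,u,v,.016)[:2] for u,v in c[:,0]],np.float32); r=cv2.minAreaRect((P*1000)); print("tile rect mm",r)
o=np.array([.6185,.110]); a=np.radians(-2.6); ca,sa=np.cos(a),np.sin(a); q=np.array(r[0])/1000-o; print("station xy",ca*q[0]+sa*q[1],-sa*q[0]+ca*q[1], np.round(cv2.boxPoints(r),1).tolist())
E
python3 tf.py w11
```

```text
tcp [ 0.606  -0.0034  0.0973] yaw 87.11 tilt 0.11 F [-0.2   0.7  -2.68] M [ 0.07  0.05 -0.02] gap 0.0165 t 20.9 j [-0.14  0.44 -0.1   1.03 -0.    1.48]
pitch rel tool rad (nose down +) 0.4972 z at x=0 -0.0263 x range [-0.0258  0.0325] 0.9620123203285421
world normal [0.0236 0.4773 0.8784] axis [ 0.0477  0.8771 -0.4779]
[ 262    0  116   70 3204]
tile rect mm ((612.913818359375, 116.0164566040039), (41.51352310180664, 76.67838287353516), 87.15211486816406)
station xy -0.005853355505997262 0.00575685719037136 [[573.5999755859375, 97.19999694824219], [650.2000122070312, 93.4000015258789], [652.2000122070312, 134.8000030517578], [575.7000122070312, 138.6999969482422]]
```

```bash
python3 -m inch '[[[0,0.002,0.003],0],[[0,0.002,0.0063],0],[[0.005,0.002,0.0063],0],[[0.010,0.002,0.0063],0],[[0.014,0.002,0.0063],0]]' - >/dev/null; python3 rel.py|cut -c1-110
for i in 1 2; do python3 -m inch '[[[0.003,0,0],0],[[0.006,0,0],0],[[0.009,0,0],0],[[0.012,0,0],0],[[0.014,0,0],0]]' - >/dev/null; python3 rel.py|cut -c1-110; done; python3 pitch.py w12; python3 tf.py w12
```

```text
tcp [0.6097 0.0112 0.093 ] yaw 87.14 tilt 0.23 F [-0.84  0.75 -1.65] M [0.05 0.01 0.02] gap 0.0161 t 21.37 j [
tcp [0.6105 0.0254 0.0932] yaw 87.14 tilt 0.26 F [ 0.11 -0.97 -0.32] M [-0.19  0.01 -0.05] gap 0.0162 t 21.78 
tcp [0.6112 0.0398 0.0932] yaw 87.15 tilt 0.26 F [ 0.82 -0.37 -1.31] M [-0.17 -0.01  0.01] gap 0.0161 t 22.2 j
pitch rel tool rad (nose down +) 0.4972 z at x=0 -0.0263 x range [-0.0261  0.0325] 0.9562178828365878
world normal [0.0202 0.4777 0.8783] axis [ 0.047   0.8771 -0.4781]
[ 257    0  117  103 3789]
tile rect mm ((614.6571044921875, 147.8685302734375), (62.24689865112305, 75.65306091308594), 87.17450714111328)
station xy -0.005556769204351946 0.03765522204108992 [[575.2999877929688, 118.5999984741211], [650.9000244140625, 114.9000015258789], [654.0, 177.10000610351562], [578.4000244140625, 180.8000030517578]]
```

```bash
python3 -m inch '[[[-0.004,0,0],0],[[-0.008,0,0],0],[[-0.008,0,0.0013],0],[[-0.008,0,0.0026],0],[[-0.008,0,0.0026],0]]' - >/dev/null; python3 rel.py|cut -c1-110
python3 -m inch '[[[0.003,0,0],0],[[0.006,0,0],0],[[0.009,0,0],0],[[0.012,0,0],0],[[0.014,0,0],0]]' - >/dev/null; python3 rel.py|cut -c1-110;  python3 pitch.py w13; python3 tf.py w13;  python3 -c "
import cv2; cv2.imwrite('pics/w13v.png',cv2.resize(cv2.imread('pics/w13.png')[:200,200:440],(720,600)))"
```

```text
tcp [0.6105 0.0318 0.0901] yaw 87.14 tilt 0.22 F [-0.72  0.47 -2.01] M [0.01 0.06 0.  ] gap 0.016 t 22.67 j [-
tcp [0.6113 0.0464 0.0902] yaw 87.17 tilt 0.22 F [-0.27 -0.56 -1.55] M [-0.1  -0.03 -0.05] gap 0.0165 t 23.08 
pitch rel tool rad (nose down +) 0.4988 z at x=0 -0.0263 x range [-0.0261  0.0323] 0.9621943702486131
world normal [0.0188 0.4788 0.8777] axis [ 0.0475  0.8764 -0.4792]
[ 256    0  120  103 3952]
tile rect mm ((614.8130493164062, 154.10244750976562), (61.389739990234375, 75.50279998779297), 87.19178009033203)
station xy -0.005683774028036515 0.04388979601790264 [[575.5999755859375, 125.30000305175781], [651.0, 121.5999984741211], [654.0, 182.89999389648438], [578.5999755859375, 186.60000610351562]]
```

View pics/w13v.png

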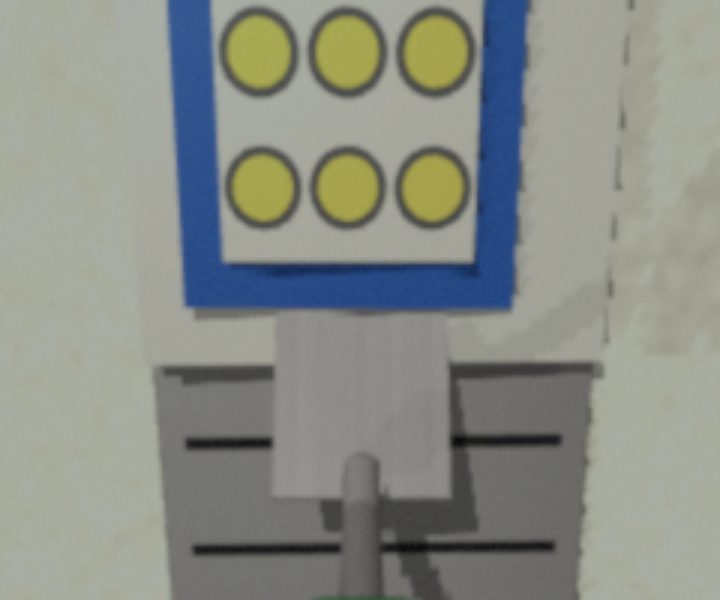

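```bash
python3 -m inch '[[[0.002,0,0],0],[[0.004,0,0],0],[[0.006,0,0],0],[[0.006,0,0],0]]' - >/dev/null; python3 rel.py|cut -c1-110
for i in 1 2 3; do python3 -m inch '[[[0.001,0,0],0],[[0.0015,0,0],0]]' - >/dev/null; python3 rel.py|cut -c1-110; done
```

```text
tcp [0.6115 0.0531 0.0901] yaw 87.21 tilt 0.22 F [ 0.09  0.78 -1.52] M [-0.02 -0.02 -0.02] gap 0.0167 t 23.47 
tcp [0.6116 0.0547 0.0901] yaw 87.21 tilt 0.22 F [ 0.03 -0.33 -1.85] M [-0.14 -0.01  0.01] gap 0.0158 t 23.63 
tcp [0.6118 0.0558 0.0903] yaw 87.2 tilt 0.24 F [-0.29 -2.87 -0.9 ] M [-0.57  0.03 -0.03] gap 0.0163 t 23.8 j 
tcp [0.6122 0.0564 0.0906] yaw 87.16 tilt 0.32 F [-0.67 -5.51  0.64] M [-1.28  0.15  0.06] gap 0.0167 t 23.97
```

```bash
python3 -m inch '[[[0.001,0,0],0],[[0.0015,0,0],0],[[0.0015,0,0],0],[[0.0015,0,0],0]]' - >/dev/null; python3 rel.py|cut -c1-110
python3 -m inch '[[[-0.005,0,0],0],[[-0.015,0,0],0],[[-0.03,0,0],0],[[-0.05,0,0],0]]' - >/dev/null
python3 -m inch '[[[0,0,-0.03],0],[[0,0,-0.07],0],[[0,0,-0.11],0],[[0,0,-0.15],0],[[0,0,-0.17],0]]' - >/dev/null; python3 -m inch '[[[0,0,0],0],[[0,0,0],0]]' - >/dev/null
python3 rel.py; python3 pitch.py w14; python3 tf.py w14; python3 meas.py w14 280 145 355 225 .012 | head -1
```

```text
tcp [0.6123 0.0568 0.0909] yaw 87.13 tilt 0.41 F [-1.25 -6.6   0.87] M [-1.52  0.25  0.06] gap 0.0164 t 24.3 j
tcp [0.6112 0.0053 0.2683] yaw 87.13 tilt 0.93 F [-0.38  0.36 -2.27] M [ 0.01  0.06 -0.02] gap 0.0162 t 25.22 j [-0.12  0.37  0.21  1.4  -0.    1.5 ]
pitch rel tool rad (nose down +) 0.4961 z at x=0 -0.0263 x range [-0.0259  0.0324] 0.9559696907638746
world normal [0.0067 0.4799 0.8773] axis [ 0.0519  0.876  -0.4796]
[ 280    0   65   58 1240]
tile rect mm ((615.0885009765625, 162.16659545898438), (59.660160064697266, 75.04585266113281), 87.400390625)
station xy -0.005774419773833333 0.05195813780000018 [[576.2999877929688, 134.10000610351562], [651.2000122070312, 130.6999969482422], [653.9000244140625, 190.3000030517578], [579.0, 193.6999969482422]]Traceback (most recent call last):
  File "meas.py", line 7, in <module>
    c=max(cv2.findContours(st,0,2)[0],key=cv2.contourArea); r=cv2.minAreaRect(c); P=np.array([onz(d,u,v,.018) for u,v in cv2.boxPoints(r)])
ValueError: max() iterable argument is empty
```

```bash
python3 -m inch '[[[0.035,0,0],0],[[0.07,0,0],0],[[0.1,0,0],0],[[0.1,0,0],0],[[0.1,0,0],0]]' - >/dev/null
python3 rel.py; python3 pitch.py w15; python3 tf.py w15
python3 - <<'E'
from h import *
np.set_printoptions(precision=4,suppress=True)
d=load("w15"); hsv=cv2.cvtColor(d["im"],cv2.COLOR_RGB2HSV)
b=cv2.inRange(hsv,(105,100,30),(130,255,255)); r=cv2.inRange(hsv,(0,120,60),(6,255,255))|cv2.inRange(hsv,(174,120,60),(180,255,255))
for u in range(285,360,8):
    rv=np.where(r[:200,u])[0]; bv=np.where(b[:200,u])[0]
    if len(rv) and len(bv): print(u,"red",rv.min(),rv.max(),"blue",bv.min(),bv.max(),"stop face y",onz(d,u,rv.max()+.5,.018)[:2],"tile front",onz(d,u,bv.min()-.5,.016)[:2])
cv2.imwrite("pics/w15v.png",cv2.resize(d["im"][:220,200:440],(720,660))[:600,:,::-1])
E
```

```text
tcp [0.6138 0.1068 0.2624] yaw 87.31 tilt 0.44 F [ 0.27 -0.23 -0.57] M [-0.    0.   -0.07] gap 0.0165 t 25.68 j [ 0.05  0.4   0.25  1.41 -0.    1.66]
pitch rel tool rad (nose down +) 0.4983 z at x=0 -0.0263 x range [-0.0262  0.0324] 0.9549289977361597
world normal [0.0121 0.4817 0.8762] axis [ 0.0468  0.8751 -0.4817]
[287  80  61  63 727]
tile rect mm ((615.6798706054688, 170.32235717773438), (74.32808685302734, 74.53952026367188), 88.21343231201172)
station xy -0.005553628640720593 0.06013233002471322 [[577.2999877929688, 134.3000030517578], [651.7999877929688, 132.0], [654.0999755859375, 206.3000030517578], [579.5999755859375, 208.60000610351562]]
293 red 73 79 blue 81 101 stop face y [0.5882 0.2093] tile front [0.588  0.2083]
301 red 73 79 blue 81 87 stop face y [0.5979 0.2089] tile front [0.5977 0.2079]
309 red 73 79 blue 81 87 stop face y [0.6076 0.2084] tile front [0.6074 0.2074]
317 red 73 79 blue 81 87 stop face y [0.6172 0.208 ] tile front [0.6172 0.207 ]
325 red 73 79 blue 81 87 stop face y [0.6269 0.2076] tile front [0.6269 0.2065]
333 red 73 79 blue 81 87 stop face y [0.6366 0.2071] tile front [0.6367 0.2061]
341 red 73 79 blue 81 101 stop face y [0.6463 0.2067] tile front [0.6464 0.2056]
```

View pics/w15v.png

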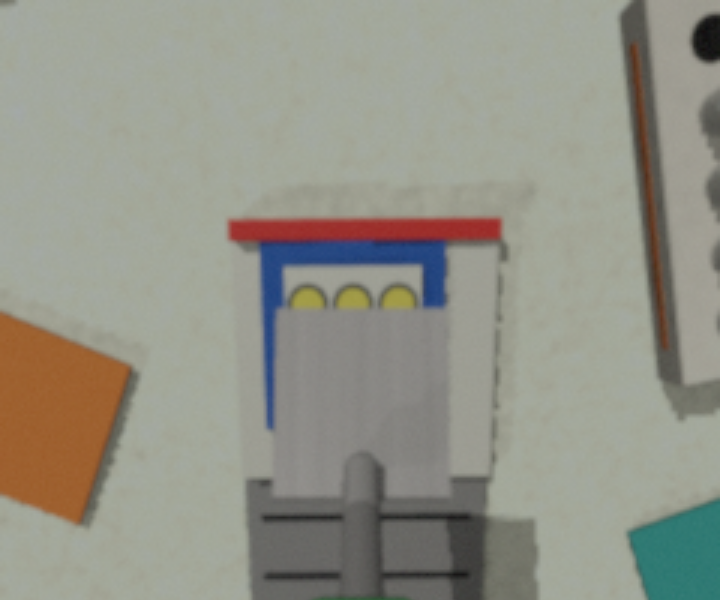

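```bash
python3 -m inch '[[[-0.036,-0.008,0],6],[[-0.072,-0.016,0],12],[[-0.108,-0.024,0],18],[[-0.144,-0.032,0],24],[[-0.18,-0.04,0],30]]' - >/dev/null; python3 rel.py 0.523 -0.2975 0.2 1.63
```

```text
rel [-0.2087  0.0874  0.0627] spin 55.22
tcp [ 0.5637 -0.0747  0.262 ] yaw 56.85 tilt 0.38 F [ 0.88 -0.34 -1.77] M [0.04 0.01 0.  ] gap 0.0164 t 26.15 j [-0.27  0.29  0.09  1.36 -0.    1.88]
```

```bash
python3 -m inch '[[[-0.035,0.014,0],6],[[-0.07,0.028,0],12],[[-0.105,0.042,0],18],[[-0.14,0.056,0],24],[[-0.17,0.07,0],30]]' - >/dev/null; python3 -m inch '[[[0,0,0],6],[[0,0,0],12],[[0,0,0],18],[[0,0,0],24],[[0,0,0],25]]' - >/dev/null;  python3 rel.py 0.523 -0.2975 0.095 1.63
```

```text
rel [-0.0034  0.0371  0.1651] spin -0.57
tcp [ 0.5255 -0.2599  0.26  ] yaw 1.06 tilt 0.16 F [ 0.28  0.08 -0.85] M [-0.01 -0.02 -0.02] gap 0.0165 t 26.98 j [-0.6   0.33  0.14  1.38 -0.    2.53]
```

```bash
python3 -m inch '[[[-0.003,0.018,0.02],-0.5],[[-0.003,0.037,0.06],-0.5],[[-0.003,0.037,0.1],-0.5],[[-0.003,0.037,0.14],-0.5],[[-0.003,0.037,0.164],-0.5]]' - >/dev/null; python3 -m inch '[[[0,0,0],0],[[0,0,0],0]]' - >/dev/null;  python3 rel.py 0.523 -0.2975 0.082 1.63; python3 pitch.py w16
python3 - <<'E'
from h import *
np.set_printoptions(precision=4,suppress=True)
d=load("w16"); 
for u,v in ((320,104),(320,115),(305,104),(335,104)): print("blade",dep(d,u,v))
E
```

```text
rel [0.0058 0.0019 0.006 ] spin -0.02
tcp [ 0.5172 -0.2958  0.088 ] yaw 1.61 tilt 0.64 F [ 0.48  0.18 -1.33] M [0.   0.01 0.03] gap 0.0165 t 27.57 j [-0.65  0.44 -0.13  1.01 -0.    2.46]
pitch rel tool rad (nose down +) 0.4988 z at x=0 -0.0273 x range [-0.0244  0.0344] 0.9618258937588366
world normal [0.4873 0.011  0.8732] axis [-0.8728 -0.0249  0.4874]
blade [ 0.594  -0.2942  0.0116]
blade [ 0.5868 -0.2945  0.0161]
blade [ 0.5937 -0.2837  0.0118]
blade [ 0.5943 -0.3048  0.0116]
```

```bash
python3 -m inch '[[[0.006,0.001,0.004],0],[[0.006,0.001,0.008],0],[[0.003,0.001,0.012],0],[[-0.001,0.001,0.015],0],[[-0.003,0.001,0.018],0]]' 1 20 >/dev/null; python3 rel.py; python3 pitch.py w17
python3 -m inch '[[[-0.003,0,0.004],0],[[-0.007,0,0.008],0],[[-0.009,0,0.011],0],[[-0.011,0,0.014],0]]' 1 20 >/dev/null; python3 rel.py; python3 pitch.py w18
```

```text
tcp [ 0.5174 -0.2991  0.0747] yaw 1.62 tilt 0.1 F [-1.120e+00 -1.000e-02  1.115e+01] M [-0.27 -0.33 -0.08] gap 0.0163 t 28.03 j [-0.66  0.45 -0.16  0.97 -0.    2.46]
pitch rel tool rad (nose down +) 0.4238 z at x=0 -0.0272 x range [-0.0257  0.0355] 0.9726710552563336
world normal [0.4128 0.017  0.9107] axis [-0.9103 -0.0259  0.4131]
tcp [ 0.5054 -0.2997  0.0623] yaw 1.6 tilt 0.15 F [-6.05  0.54  9.17] M [0.23 0.29 0.04] gap 0.0166 t 28.42 j [-0.67  0.44 -0.2   0.93 -0.    2.44]
pitch rel tool rad (nose down +) 0.2882 z at x=0 -0.0272 x range [-0.0288  0.0374] 0.9809561594921643
world normal [0.2857 0.009  0.9583] axis [-0.9578 -0.0312  0.2859]
```

```bash
python3 -m inch '[[[-0.003,0,0.005],0],[[-0.006,0,0.010],0],[[-0.008,0,0.014],0],[[-0.010,0,0.017],0]]' 1 20 >/dev/null; python3 rel.py|cut -c1-110; python3 pitch.py w19
python3 -m inch '[[[-0.002,0,0.004],0],[[-0.004,0,0.008],0],[[-0.006,0,0.012],0],[[-0.006,0,0.014],0]]' 1 20 >/dev/null; python3 rel.py|cut -c1-110; python3 pitch.py w20
```

```text
tcp [ 0.4947 -0.3005  0.0462] yaw 1.58 tilt 0.2 F [-2.93  1.36  6.65] M [0.33 0.05 0.13] gap 0.0164 t 28.8 j [
pitch rel tool rad (nose down +) 0.1353 z at x=0 -0.0272 x range [-0.0333  0.0387] 0.9746588693957114
world normal [0.1357 0.0085 0.9907] axis [-0.9903 -0.0288  0.1359]
tcp [ 0.4882 -0.301   0.0329] yaw 1.56 tilt 0.26 F [-5.01 -0.34  8.4 ] M [0.02 0.07 0.04] gap 0.0166 t 29.18 j
pitch rel tool rad (nose down +) 0.0158 z at x=0 -0.0272 x range [-0.0367  0.039 ] 0.9562341956817739
world normal [0.0158 0.0068 0.9999] axis [-0.9995 -0.0271  0.016 ]
```

```bash
python3 -m inch '[[[0,0,0.001],0],[[0,0,0.002],0],[[0,0,0.002],0]]' 1 20 >/dev/null; python3 rel.py|cut -c1-110
python3 -m inch '[[[0,0,0],0],[[0,0,0],0],[[0,0,0],0],[[0,0,0],0],[[0,0,0],0]]' 0 >/dev/null
python3 -m inch '[[[0,0,0],0],[[0,0,0],0],[[0,0,0],0],[[0,0,0],0],[[0,0,0],0]]' 0 >/dev/null; python3 rel.py
python3 -m inch '[[[0,0,-0.01],0],[[0,0,-0.03],0],[[0,0,-0.06],0],[[0,0,-0.1],0],[[0,0,-0.14],0]]' 0 >/dev/null
python3 -m inch '[[[0,0,-0.03],0],[[0,0,-0.06],0],[[0,0,-0.06],0],[[0,0,-0.06],0]]' 0 >/dev/null; python3 rel.py; python3 pitch.py w21
python3 - <<'E'
from h import *
np.set_printoptions(precision=4,suppress=True)
d=load("w21"); print("handle ctr depth & blade:")
hsv=cv2.cvtColor(d["im"],cv2.COLOR_RGB2HSV); m=cv2.inRange(hsv,(45,100,30),(80,255,255)); c=max(cv2.findContours(m,0,2)[0],key=cv2.contourArea); r=cv2.minAreaRect(c)
print(np.array([onz(d,u,v,.058) for u,v in cv2.boxPoints(r)]))
cv2.imwrite("pics/w21v.png",cv2.resize(d["im"],(640,400))[:,:,::-1])
t=shot("top","top9")
E
```

```text
tcp [ 0.4879 -0.3013  0.0321] yaw 1.55 tilt 0.32 F [-4.05  0.05  7.14] M [ 0.23 -0.17  0.07] gap 0.0163 t 29.4
tcp [ 0.4877 -0.3012  0.0319] yaw 1.56 tilt 0.3 F [ 0.4   0.26 -0.77] M [-0.03 -0.    0.01] gap 0.0855 t 30.32 j [-0.69  0.44 -0.28  0.84 -0.    2.42]
tcp [ 0.488  -0.3004  0.2365] yaw 1.57 tilt 0.48 F [ 0.12  0.3  -0.87] M [ 0.07  0.02 -0.03] gap 0.0855 t 31.07 j [-0.69  0.3   0.04  1.3  -0.    2.42]
pitch rel tool rad (nose down +) 0.0036 z at x=0 0.1778 x range [-0.0732  0.0356] 0.9653641207815276
world normal [0.0007 0.0005 1.    ] axis [-0.9996 -0.0271  0.0008]
handle ctr depth & blade:
[[ 0.528  -0.2921  0.058 ]
 [ 0.5285 -0.3103  0.058 ]
 [ 0.4132 -0.3145  0.058 ]
 [ 0.4128 -0.2943  0.058 ]]
```

View pics/w21v.png

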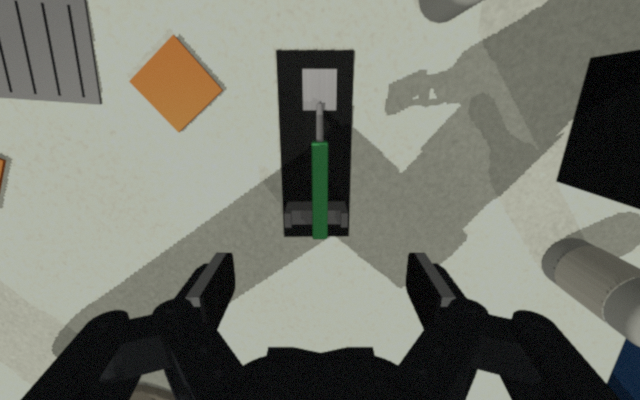

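Run:
```python
from h import *
np.set_printoptions(precision=4,suppress=True)
d=load("top9"); hsv=cv2.cvtColor(d["im"],cv2.COLOR_RGB2HSV)
b=cv2.inRange(hsv,(105,120,40),(130,255,255)); m=np.zeros_like(b); m[170:230,240:300]=b[170:230,240:300]
P=np.array([onz(d,u,v,.016)[:2]*1000 for v,u in zip(*np.where(m))],np.float32); r=cv2.minAreaRect(P); print("tile",r,"depth z",dep(d,270,197)[2])
a=load("top0")["im"].astype(int); e=np.abs(d["im"].astype(int)-a).sum(2)
for nm,(x0,y0,x1,y1) in dict(tube=(215,110,280,158),dropr=(338,106,394,146),drop=(368,148,390,166),jars=(452,140,515,190),swab=(178,235,216,312),glove=(98,143,205,207)).items(): print(nm,np.mean(e[y0:y1,x0:x1]>90))
env.hand_in(); print(env.get_state()["clock"])
```

```text
tile ((614.5299072265625, 172.51292419433594), (74.14332580566406, 74.18968963623047), 87.2322006225586) depth z 0.02096030409107419
tube 0.0
dropr 0.0
drop 0.0
jars 0.00031746031746031746
swab 0.0
glove 0.0
the job is handed in; nothing more can be done
the job is handed in; nothing more can be done
```

The tile lies face up on the stage, home against the red stop, and the spatula is back on its rest. I handed the job in at about 31 s of the 61 s; no verdict was reported.

**How it was done**
- **Tilting the blade:** the moves allow no tilt of the tool. I gripped the spatula lightly and pushed the blade's tip against the fixed saddle, which turned the spatula about 0.5 rad nose-down between the fingers. I then gripped harder to hold it there.
- **Pushing to the step:** the first pass under the rim gave too light a contact to be sure of. I backed off and pushed the tile's edge flat against the step with about 3.5 N, then went under the rim again.
- **Flip:** I lifted the tile in an arc to about 0.7 rad and then turned it over the step with a quick wrist spin.
- **Pushing home:** part-way I found the tip about 2 mm too high on the tile's edge. I backed off, lowered it and pushed on, pressing with up to about 6.6 N at the wrist.
- **Laying back:** I pressed the tip onto the rest pad to level the spatula, then released it.

**Last checks**
- **Tile:** station x is about -6 mm and y about 60 mm. It is square within about 1° and shows a 1 mm gap to the stop or less. The top camera put it about 2 mm further on than the wrist camera, within calibration error.
- **Spatula:** level on the saddle and pad, within a few millimetres of its place, with the gripper open and clear.
- **Bystanders:** unchanged in the before-and-after top pictures.
- **Not measured directly:** contact forces were judged from the wrist sensor. I did not measure the spatula's turning speed during the flip, only commanded it at about 1 rad/s.

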